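# Stack the seedling bin on the ledges in a grow tent

### The arm

A 6-joint arm with a two-finger parallel gripper is mounted at the origin on the work surface. World frame = base frame: x ahead of the robot, y to its left, z up, the work surface at z = 0. Lengths are in m, angles in degrees, forces in N, time in s.
With the tool pointing down it reaches from about 0.4 to 0.825 m from the base axis. Payload 7 kg.
Tool frame: the origin (TCP) lies at the very end of the fingers, on their centre line; the grasp point (between the pads) lies 19 mm behind it; y points along the fingers, z is the direction in which the jaws open and shut, and the axes are right-handed (so a half turn about y gives the same grasp; the last joint's range is limited). The gripper opens to 85 mm and grips with 20 to 120 N. Pads are 22 mm wide; open, the fingers measure 114 mm over their backs; the gripper's body (76 mm by 85 mm) begins 54 mm behind the grasp point. The pads swing forward as they close: fully open they stand 13 mm farther back than shut.
Start: joints at [-58.436, 20.546, 0.682, 0, -70.136, -16.507], TCP at [0.175, -0.652, 0.231] pointing down, gripper open.
Joint ranges: [-176.03, 176.03], [-82.01, 121.73], [-58.28, 71.71], [-173.87, 95.51], [-174.79, -0.11], [-173.66, 173.66]. Speed limits (degrees/s): [136.94, 136.94, 172.46, 180, 180, 180].

### API

Orientations are given as a 3x3 rotation matrix whose columns are the frame's x, y, z axes.
In Python, from workcell import * gives the robot as it stands. The module is installed in compiled form; this text tells all that it offers.
- The arm moves only by the tool carry_out, never from a script. Its argument "commands" is a list of rows, each an object with "xyz": the shift along the tool's x, y, z in units of 25 mm (1.0 is 25 mm), a list of three; "angular": the turn, a rotation vector about the tool's x, y, z in units of 5 degrees (1.0 is 5 degrees), a list of three; "hand": the finger opening in mm, from 0 to 85.4. In form: [{"xyz": [tx, ty, tz], "angular": [wx, wy, wz], "hand": hand}, ...]. A call has 1 to 12 rows; each row shifts and turns the commanded pose from where the row before left it, along the tool's axes as they then stand; what a row does not reach is not made up. A row lasts 1/8 s, in which the tool goes at most 62.5 mm and 10.7 degrees, less where a joint would pass 70% of its speed; a pose out of reach is approached as far as the arm can. A call is refused whole if a number of a shift passes 1 or a number of a turn 1, either way. A call with a gripper value outside its range is refused whole. The fingers move at their own pace and stop on an object; "squeeze" is the grip in N (left out, the last holds). Time passes only in rows, so rows that do not move let the fingers close. It gives the time, the measured TCP pose, the force and the opening at its end, in the units of the state.
- get_obs(): the state, without advancing time (a new reading comes with each control period).
- read_camera(name): name is "side" or "top" or "wrist"; returns a dict with "image" (384x512x3 uint8, blue, green, red), "z_map" (384x512 float32, m along the optical axis (not along the pixel's ray), 0 where there is no reading), "camera_matrix" (3x3 intrinsics, pixels), "rvec" (rotation vector, rad) and "tvec" (3), from world to camera coordinates, as OpenCV has them; the wrist camera has in their place "T_tool_cam" (4x4, takes a point from camera to tool coordinates, whose origin is the TCP and whose axes are the tool frame's). Camera axes: x right, y down, z forward; pixel columns grow to the right and rows downward; lengths in m; the calibration is good to about 2 mm. A picture is of the moment at which its call begins: read the wrist's pose just before it.
- hand_in(): hands the job in, once; it reports no verdict.
Trained networks look in a picture, given as the dict that the camera call returned (one of the last four; its "shot" number tells which), for a name from the list of things; names that differ only in an ending like _2 or _b are one class to them, and where a whole thing is asked for, a point or a joint stands for the part that bears it (a point fixed in the world has none). Each returns a list of dicts, best first, with "conf" (0 to 1); they miss things now and then, are a little off and sometimes report something else, mostly with a low value. They report only what shows in the picture. A call takes as long as a camera call.
- recognise(picture, label): "box" ([left, top, width, height] in pixels, round what is visible of it).
The state is a dict: "clock": time; "joints": joint angles; "joint_vel": joint speeds; "joint_torque": joint torques, N m; "position": TCP position; "tcp_rot": TCP orientation; "force": force on the tool from outside, world axes, zero at the start; "torque": the same for the moment, N m; "grip_width": finger opening in m.
Only numpy, scipy, OpenCV 4.12 (cv2) and the standard library are available. Lean on these libraries where they do the work, as an engineer would, in place of code of your own. Each camera call takes 0.05 s, during which the arm holds its last target.

### The job

Take the bin of seedlings by its carrying bar and stack it on the bin of seedlings that has no bar, turned half round so that its orange end is over the other's plain end: then it rests level on the ledges instead of nesting down on the seedlings below. Set it down rather than dropping it, let go, do not push the lower bin about, and leave the empty bin where it is.

Things in the scene. Friction and masses are not known exactly. Their poses are not given: they have to be found in the camera images.
- seed_grip (a point): Centre of the light grey carrying bar of the bin to move: an open black bin (0.3-0.6 kg) with one orange end, holding green seedlings (up to 65 mm high). Bin 192 x 147 mm at the rim, 140 x 104 underneath, 76 high. Bar across its mouth: 14 mm wide, 14 high, 140 long, its centre 97 mm above the bin's underside; grip it across the width. x: along the bin to the orange end; y: along the bar; z: up.
- seed_end (a point): Top of the rim in the middle of the orange end of the same bin: 91 mm from the bin's centre along its x, 76 mm above its underside. Same axes as seed_grip. At the start this end points roughly the same way as the orange end of the lower bin (within 35 degrees).
- base_bin: Lower bin (loose, 1.4 kg): same shape, orange end and seedlings, no bar. Origin: centre of its underside; x to its orange end, z up. Three ledges inside, tops at 66 mm: middle of orange end, corners of plain end. A bin with x the opposite way rests on them, underside 66 mm above this origin, play 12 mm, sloping walls guide it in. The same way round its notched floor passes them and sinks 35 mm.
- spare_grip (a point): Centre of the carrying bar of the empty bin: same shape and colours as the seedling bin, but no seedlings in it. To be left alone. It and the seedling bin stand left and right of the bin without a bar, either way about.

How it is judged (in metres and radians):
At the end, for the whole second after the job is handed in: The seedling bin stands released on the ledges: its bar within 22 mm sideways of the lower bin's centre and 153 to 173 mm above its underside (seated: 163), orange end over plain end, parallel within 11 degrees, level within 6; the lower bin stands flat on the table (horizontal distance between seed_grip and base_bin below 0.022 m and z of seed_grip in the frame of base_bin between 0.153 and 0.173 m and x of seed_end in the frame of base_bin below -0.06 m and angle between the x axis of seed_grip and the x axis of base_bin, either way round below 0.2 rad and angle between each of seed_grip, base_bin's own z axis and vertical below 0.1 rad and height (world z) of base_bin below 0.01 m); the robot touches nothing.
It fails at once if the seedling bin is let down onto the seedlings of the lower bin (horizontal distance between seed_grip and base_bin below 0.05 m and z of seed_grip in the frame of base_bin below 0.143 m).
It fails at once if the seedling bin is dropped (falls freely from more than about 20 mm) (linear speed of seed_bin above 0.6 m/s and contact force between the fingers and seed_bin below 0.1 N).
It fails at once if the lower bin is pushed more than 40 mm from its place (distance of base_bin from where it was at the start of the episode above 0.04 m).
It fails at once if the empty bin is moved more than 30 mm (distance of spare_grip from where it was at the start of the episode above 0.03 m).
It also fails if it takes over 42 s, if anything falls off the work surface, if the arm or the gripper's body presses on something with over 40 N, if the wrist force passes 120 N, or if a joint passes its speed limit or range.

## Working session

There is one attempt and no reset: what is moved stays moved. The work goes in short steps, Python scripts to look and compute and a tool call to move; the robot and the scene stay as the last step left them, time stands still between calls to the robot, and variables do not carry over. Pictures are saved under pics/ and viewed, and the job is handed in when it is done.

Besides the shell and the picture viewer there is one more tool, called after "Call:" as a command line: name --argument value ..., lists and objects as JSON in quotes. carry_out: Moves the arm, as the interface text tells. Its arguments: {"type":"object","properties":{"commands":{"type":"array","items":{"type":"object","properties":{"xyz":{"type":"array","items":{"type":"number"}},"angular":{"type":"array","items":{"type":"number"}},"hand":{"type":"number"}}}},"squeeze":{"type":"number"}},"required":["commands"]}

```bash
mkdir -p pics
cat > h.py <<'E'
from workcell import *
import numpy as np, cv2
def w2c(c):
    R,_=cv2.Rodrigues(np.array(c['rvec'],float)); return R,np.array(c['tvec'],float).ravel()
def cloud(c,obs=None):
    z=c['z_map'];K=np.array(c['camera_matrix']);v,u=np.indices(z.shape)
    P=np.stack([(u-K[0,2])/K[0,0]*z,(v-K[1,2])/K[1,1]*z,z],-1)
    if 'T_tool_cam' in c:
        T=np.array(c['T_tool_cam']);P=P@T[:3,:3].T+T[:3,3]
        return P@np.array(obs['tcp_rot']).T+np.array(obs['position'])
    R,t=w2c(c);return (P-t)@R
E
python3 - <<'E'
from h import *
o=get_obs();print(o)
for n in ['top','side']:
    c=read_camera(n);cv2.imwrite(f'pics/{n}0.png',c['image'])
    W=cloud(c);np.savez(f'{n}0.npz',W=W,im=c['image'],z=c['z_map'])
    for l in ['seed_grip','seed_end','base_bin','spare_grip']:
        print(n,l,[(r['box'],round(r['conf'],2)) for r in recognise(c,l)][:3])
E
```

```text
{'clock': 0.0, 'joints': array([-5.84360301e+01,  2.05909414e+01,  6.33763129e-01, -1.83517334e-02,
       -7.01359580e+01, -1.65059277e+01]), 'joint_vel': array([-0.06597679, -0.01592986,  0.03035957,  0.07330493,  0.02441103,
        0.01306101]), 'joint_torque': array([-4.31151211e-04, -5.83317626e+01,  2.93425620e+01,  6.93674192e+00,
       -5.93635588e-03, -5.64438233e-05]), 'position': array([ 0.17519244, -0.65137305,  0.23037474]), 'tcp_rot': array([[ 9.65691421e-01, -5.94203388e-04, -2.59691597e-01],
       [ 2.59692219e-01,  1.54271724e-03,  9.65690205e-01],
       [-1.73185686e-04, -9.99998633e-01,  1.64409880e-03]]), 'force': array([-0.55492244,  1.12187959,  1.04861985]), 'torque': array([0.01709692, 0.00494053, 0.0205858 ]), 'grip_width': 0.08545291865360237}
top seed_grip [([335.9, 181.2, 75.9, 90.8], 0.65)]
top seed_end [([334.1, 178.2, 75.7, 96.8], 0.96)]
top base_bin [([237.1, 155.7, 60.3, 79.2], 0.69)]
top spare_grip [([84.9, 162.3, 78.3, 87.8], 0.88)]
side seed_grip [([255.0, 100.2, 76.7, 56.1], 0.73)]
side seed_end [([255.6, 95.9, 75.8, 61.1], 0.91)]
side base_bin [([222.8, 164.4, 83.9, 58.6], 0.74)]
side spare_grip [([222.3, 269.4, 108.0, 91.4], 0.84)]
```

View pics/top0.png

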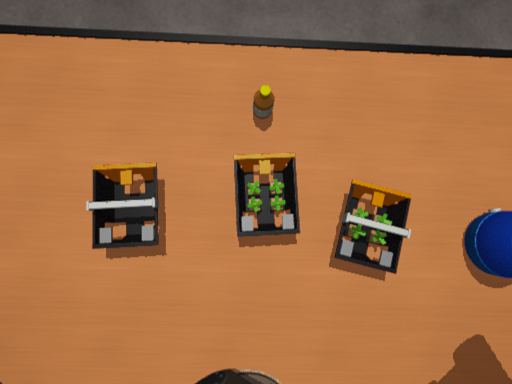

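View pics/side0.png

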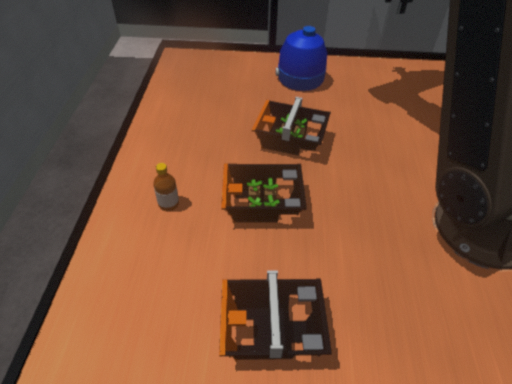

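The top view shows the empty bin at the left (125,205), the barless bin in the middle (267,195) and the seedling bin at the right (375,228). All the orange ends are toward the image top. I'll measure them from depth.

```bash
cat > m.py <<'E'
from h import *
d=np.load('top0.npz');W=d['W'];im=d['im'].astype(int)
def box(b): x,y,w,h=[int(v) for v in b];m=np.zeros(im.shape[:2],bool);m[y-4:y+h+4,x-4:x+w+4]=1;return m
hsv=cv2.cvtColor(d['im'],cv2.COLOR_BGR2HSV)
tab=W[300:340,150:300].reshape(-1,3);print('table z',np.median(tab[:,2]))
light=(hsv[...,1]<60)&(hsv[...,2]>120)
for n,b in [('seed',(336,180,76,92)),('spare',(85,162,78,88))]:
    m=box(b)&light&(W[...,2]>.085)&(d['z']>0)
    P=W[m];r=cv2.minAreaRect((P[:,:2]*1000).astype(np.float32));print(n,len(P),r,'z',np.percentile(P[:,2],[5,50,95]))
for n,b in [('seed',(336,180,76,92)),('base',(236,153,63,84)),('spare',(85,162,78,88))]:
    m=box(b)&(W[...,2]>.066)&(W[...,2]<.085)&(d['z']>0)
    P=W[m];r=cv2.minAreaRect((P[:,:2]*1000).astype(np.float32));print(n,len(P),r,'z',np.percentile(P[:,2],[5,50,95]))
    o=box(b)&(W[...,2]>.06)&(W[...,2]<.085)&(hsv[...,0]>8)&(hsv[...,0]<28)&(hsv[...,1]>150)&(hsv[...,2]>120)
    print('  orange',o.sum(),np.median(W[o],0), cv2.minAreaRect((W[o][:,:2]*1000).astype(np.float32)))
E
python3 m.py
python3 - <<'E'
from h import *
o=get_obs();c=read_camera('wrist');cv2.imwrite('pics/wrist0.png',c['image']);print(c['T_tool_cam'])
E
```

```text
table z 9.839877383130809e-05
seed 435 ((472.9139099121094, -283.7982177734375), (150.25845336914062, 19.16657066345215), 77.03416442871094) z [0.10028197 0.10427967 0.10662285]
spare 456 ((504.2613525390625, 297.4020690917969), (19.934484481811523, 148.06336975097656), 5.378199577331543) z [0.10008612 0.10421829 0.10635103]
seed 1605 ((474.00213623046875, -283.13299560546875), (149.4597930908203, 192.1651611328125), 76.80335235595703) z [0.0665019  0.07558913 0.07909257]
  orange 473 [ 0.55345979 -0.2999585   0.07588298] ((475.34967041015625, -284.1683349609375), (148.1982879638672, 189.1400909423828), 77.06079864501953)
base 1564 ((541.02294921875, -28.15821075439453), (192.03207397460938, 146.95477294921875), 4.432299613952637) z [0.06650168 0.07543475 0.07900851]
  orange 461 [ 0.62645663 -0.02249698  0.07561072] ((553.3748779296875, -27.200782775878906), (167.25404357910156, 146.95477294921875), 4.4322991371154785)
spare 1635 ((504.88739013671875, 296.9404296875), (192.19522094726562, 148.97251892089844), 4.6924543380737305) z [0.0664526  0.07556186 0.07884542]
  orange 491 [0.59068382 0.30478287 0.07575672] ((504.9434814453125, 297.8922424316406), (192.1602020263672, 146.34423828125), 4.324721336364746)
[[-3.55032437e-04  9.48904824e-01  3.15562211e-01 -8.12005881e-02]
 [ 7.86658193e-04 -3.15561868e-01  9.48904678e-01 -1.42166640e-01]
 [ 9.99999628e-01  5.85131539e-04 -6.34429055e-04  1.60527548e-04]
 [ 0.00000000e+00  0.00000000e+00  0.00000000e+00  1.00000000e+00]]
```

View pics/wrist0.png

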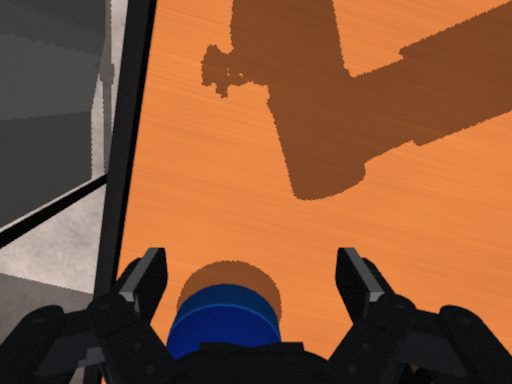

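```bash
cat > mv.py <<'E'
import sys
from h import *
# usage: mv.py x y z yaw_toolz
o=get_obs();R=np.array(o['tcp_rot']);p=np.array(o['position'])
t=np.array([float(v) for v in sys.argv[1:4]]);yaw=float(sys.argv[4])
cy=np.degrees(np.arctan2(R[1,2],R[0,2]));d=(yaw-cy+180)%360-180
a=np.radians(yaw);z=np.array([np.cos(a),np.sin(a),0]);y=np.array([0,0,-1.]);Rt=np.stack([np.cross(y,z),y,z],1)
rv=cv2.Rodrigues(R.T@Rt)[0].ravel()
print('t',o['clock'],'p',p.round(4),'yaw',cy.round(2),'dyaw',d.round(2),'rotvec units',(np.degrees(rv)/5).round(3))
print('shift units now',(R.T@(t-p)/.025).round(3),' after turn',(Rt.T@(t-p)/.025).round(3))
print('joints',o['joints'].round(1),'F',o['force'].round(2),'w',round(o['grip_width'],4))
E
python3 mv.py 0.4735 -0.2835 0.17 166.9
python3 - <<'E'
import numpy as np
W=np.load('top0.npz')['W']
m=(W[...,1]<-.42)&(W[...,0]>.25)&(W[...,0]<.7)&(W[...,2]>.02); P=W[m]; print(P.min(0),P.max(0),np.median(P,0))
W=np.load('side0.npz')['W'][30:90,278:328]; P=W[W[...,2]>.02];print(P.min(0),P.max(0),np.median(P,0))
W=np.load('top0.npz')['W'][80:120,250:278]; P=W[W[...,2]>.02];print(P.min(0),P.max(0))
E
```

```text
t 0.55 p [ 0.1753 -0.6518  0.2313] yaw 105.06 dyaw 61.84 rotvec units [ -0.    -12.369  -0.   ]
shift units now [15.344  2.452 11.128]  after turn [17.052  2.452 -8.277]
joints [-58.4  20.5   0.7   0.  -70.1 -16.5] F [-0.46 -0.34 -0.24] w 0.0855
[ 0.35858969 -0.61974987  0.02002914] [ 0.52678357 -0.53701711  0.14431342] [ 0.44205203 -0.55607526  0.08940296]
[ 0.34026918 -0.81926929  0.02002725] [0.52398508 0.65435594 0.77993653] [ 0.44366527 -0.56399497  0.10708912]
[ 0.44417652 -0.04175924  0.02010035] [0.79432331 0.02333043 0.88887869]
```

Call:
carry_out --commands '[{"xyz":[0,0,0],"angular":[0,-1,0],"hand":85},{"xyz":[0,0,0],"angular":[0,-1,0],"hand":85},{"xyz":[0,0,0],"angular":[0,-1,0],"hand":85},{"xyz":[0,0,0],"angular":[0,-1,0],"hand":85},{"xyz":[0,0,0],"angular":[0,-1,0],"hand":85},{"xyz":[0,0,0],"angular":[0,-1,0],"hand":85},{"xyz":[0,0,0],"angular":[0,-1,0],"hand":85},{"xyz":[0,0,0],"angular":[0,-1,0],"hand":85},{"xyz":[0,0,0],"angular":[0,-1,0],"hand":85},{"xyz":[0,0,0],"angular":[0,-1,0],"hand":85},{"xyz":[0,0,0],"angular":[0,-1,0],"hand":85},{"xyz":[0,0,0],"angular":[0,-1,0],"hand":85}]'

```text
clock: 2.05
position: [0.1753, -0.6518, 0.2314]
tcp_rot: [[0.255, 0.0, -0.967], [0.967, -0.0, 0.255], [-0.0, -1.0, -0.0]]
force: [0.2, -0.3, -0.0]
grip_width: 0.0851
```

Call:
carry_out --commands '[{"xyz":[1,0,-0.2],"angular":[0,-0.37,0],"hand":85},{"xyz":[1,0,-0.2],"angular":[0,0,0],"hand":85},{"xyz":[1,0,-0.2],"angular":[0,0,0],"hand":85},{"xyz":[1,0,-0.2],"angular":[0,0,0],"hand":85},{"xyz":[1,0,-0.2],"angular":[0,0,0],"hand":85},{"xyz":[1,0,-0.2],"angular":[0,0,0],"hand":85},{"xyz":[1,0,-0.2],"angular":[0,0,0],"hand":85},{"xyz":[1,0,-0.2],"angular":[0,0,0],"hand":85}]'

```text
clock: 3.05
position: [0.2606, -0.4657, 0.2315]
tcp_rot: [[0.227, 0.0, -0.974], [0.974, -0.0, 0.227], [-0.0, -1.0, -0.0]]
force: [-0.0, 0.1, 1.2]
grip_width: 0.0847
```

Call:
carry_out --commands '[{"xyz":[1,0,-0.7],"angular":[0,0,0],"hand":85},{"xyz":[1,0,-0.7],"angular":[0,0,0],"hand":85},{"xyz":[1,0,-0.7],"angular":[0,0,0],"hand":85},{"xyz":[1,0,-0.7],"angular":[0,0,0],"hand":85},{"xyz":[1,0,-0.7],"angular":[0,0,0],"hand":85},{"xyz":[1,0,-0.7],"angular":[0,0,0],"hand":85},{"xyz":[1,0,-0.7],"angular":[0,0,0],"hand":85},{"xyz":[1,0,-0.7],"angular":[0,0,0],"hand":85},{"xyz":[1,0,-0.7],"angular":[0,0,0],"hand":85},{"xyz":[0,0,0],"angular":[0,0,0],"hand":85}]'

```text
clock: 4.3
position: [0.466, -0.2819, 0.2313]
tcp_rot: [[0.224, 0.0, -0.974], [0.974, -0.0, 0.224], [0.0, -1.0, -0.0]]
force: [-0.6, -0.0, -0.6]
grip_width: 0.0851
```

```bash
python3 mv.py 0.4735 -0.2835 0.077 166.9
python3 - <<'E'
from h import *
o=get_obs();c=read_camera('wrist');cv2.imwrite('pics/wrist1.png',c['image']);W=cloud(c,o)
hsv=cv2.cvtColor(c['image'],cv2.COLOR_BGR2HSV)
m=(hsv[...,1]<60)&(hsv[...,2]>120)&(W[...,2]>.095)&(W[...,2]<.115)&(c['z_map']>0)
P=W[m];print(len(P),cv2.minAreaRect((P[:,:2]*1000).astype(np.float32)),np.median(P,0))
E
```

```text
t 4.3 p [ 0.466  -0.2819  0.2313] yaw 167.03 dyaw -0.13 rotvec units [0.003 0.026 0.001]
shift units now [ 4.000e-03  6.171e+00 -3.070e-01]  after turn [ 5.000e-03  6.171e+00 -3.090e-01]
joints [-10.6   8.3 -15.9  -0.  -65.8  -2.4] F [-0.6  -0.03 -0.59] w 0.0851
2227 ((470.9178771972656, -282.8389892578125), (149.2583770751953, 19.550790786743164), 77.23863220214844) [ 0.46935871 -0.29214456  0.10362733]
```

View pics/wrist1.png

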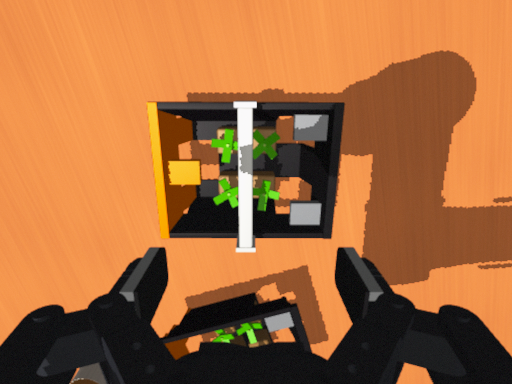

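The bar (column 245) lies between the fingers, the bin holds seedlings, and the wrist and top measurements agree within 2–3 mm. I'll go down and grip.

Call:
carry_out --commands '[{"xyz":[0,1,-0.26],"angular":[0,0,0],"hand":85},{"xyz":[0,1,0],"angular":[0,0,0],"hand":85},{"xyz":[0,1,0],"angular":[0,0,0],"hand":85},{"xyz":[0,1,0],"angular":[0,0,0],"hand":85},{"xyz":[0,1,0],"angular":[0,0,0],"hand":85},{"xyz":[0,0.7,0],"angular":[0,0,0],"hand":85},{"xyz":[0,0.45,0],"angular":[0,0,0],"hand":85},{"xyz":[0,0,0],"angular":[0,0,0],"hand":85}]'

```text
clock: 5.35
position: [0.4704, -0.2847, 0.0771]
tcp_rot: [[0.227, -0.001, -0.974], [0.974, 0.0, 0.227], [-0.0, -1.0, 0.001]]
force: [0.6, -0.4, 1.2]
grip_width: 0.085
```

Call:
carry_out --commands '[{"xyz":[0,0,0],"angular":[0,0,0],"hand":0},{"xyz":[0,0,0],"angular":[0,0,0],"hand":0},{"xyz":[0,0,0],"angular":[0,0,0],"hand":0},{"xyz":[0,0,0],"angular":[0,0,0],"hand":0},{"xyz":[0,0,0],"angular":[0,0,0],"hand":0},{"xyz":[0,0,0],"angular":[0,0,0],"hand":0},{"xyz":[0,0,0],"angular":[0,0,0],"hand":0},{"xyz":[0,0,0],"angular":[0,0,0],"hand":0}]' --squeeze 70

```text
clock: 6.35
position: [0.4714, -0.2845, 0.078]
tcp_rot: [[0.226, 0.001, -0.974], [0.974, -0.0, 0.226], [-0.0, -1.0, -0.001]]
force: [-0.4, 1.7, 5.8]
grip_width: 0.0131
```

Call:
carry_out --commands '[{"xyz":[0,-0.3,0],"angular":[0,0,0],"hand":0},{"xyz":[0,-0.6,0],"angular":[0,0,0],"hand":0},{"xyz":[0,-0.8,0],"angular":[0,0,0],"hand":0},{"xyz":[0,-0.8,0],"angular":[0,0,0],"hand":0},{"xyz":[0,-0.8,0],"angular":[0,0,0],"hand":0},{"xyz":[0,-0.8,0],"angular":[0,0,0],"hand":0},{"xyz":[0,-0.8,0],"angular":[0,0,0],"hand":0},{"xyz":[0,-0.6,0],"angular":[0,0,0],"hand":0},{"xyz":[0,-0.3,0],"angular":[0,0,0],"hand":0},{"xyz":[0,0,0],"angular":[0,0,0],"hand":0}]'

```text
clock: 7.6
position: [0.4711, -0.2844, 0.2228]
tcp_rot: [[0.227, 0.001, -0.974], [0.974, 0.0, 0.227], [0.0, -1.0, -0.0]]
force: [0.3, 0.6, -5.4]
grip_width: 0.0128
```

```bash
python3 mv.py 0.541 -0.028 0.23 4.3
python3 - <<'E'
from h import *
o=get_obs();c=read_camera('wrist');cv2.imwrite('pics/wrist2.png',c['image']);s=read_camera('side');cv2.imwrite('pics/side2.png',s['image'])
E
```

```text
t 7.6 p [ 0.4711 -0.2844  0.2228] yaw 166.9 dyaw -162.6 rotvec units [-2.0000e-03  3.2521e+01  8.0000e-03]
shift units now [10.622 -0.287 -0.401]  after turn [-10.016  -0.289   3.558]
joints [-10.7   9.2 -15.9  -0.  -64.9  -2.4] F [ 0.26  0.57 -5.41] w 0.0128
```

View pics/wrist2.png

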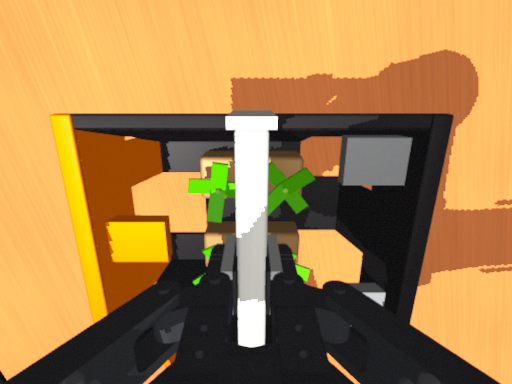

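View pics/side2.png

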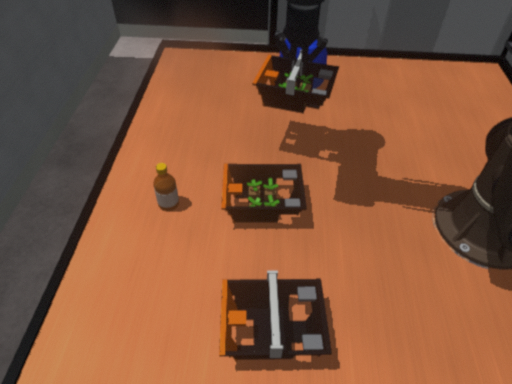

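Call:
carry_out --commands '[{"xyz":[0.4,0,0],"angular":[0,-0.2,0],"hand":0},{"xyz":[0.8,0,0],"angular":[0,-0.3,0],"hand":0},{"xyz":[1,0,0],"angular":[0,-0.5,0],"hand":0},{"xyz":[1,0,0],"angular":[0,-0.5,0],"hand":0},{"xyz":[1,0,0],"angular":[0,-0.5,0],"hand":0},{"xyz":[1,0,0],"angular":[0,-0.5,0],"hand":0},{"xyz":[1,0,0],"angular":[0,-0.5,0],"hand":0},{"xyz":[1,0,0],"angular":[0,-0.5,0],"hand":0},{"xyz":[1,0,0],"angular":[0,-0.5,0],"hand":0},{"xyz":[0.8,0,0],"angular":[0,-0.6,0],"hand":0},{"xyz":[0.5,0,0],"angular":[0,-0.8,0],"hand":0},{"xyz":[0.2,0,0],"angular":[0,-1,0],"hand":0}]'

```text
clock: 9.2
position: [0.4808, -0.0428, 0.2222]
tcp_rot: [[-0.328, -0.001, -0.945], [0.945, 0.0, -0.328], [0.0, -1.0, 0.0]]
force: [-1.3, 0.1, -4.1]
grip_width: 0.0128
```

Call:
carry_out --commands '[{"xyz":[0,0,0],"angular":[0,-1,0],"hand":0},{"xyz":[0,0,0],"angular":[0,-1,0],"hand":0},{"xyz":[0,0,0],"angular":[0,-1,0],"hand":0},{"xyz":[0,0,0],"angular":[0,-1,0],"hand":0},{"xyz":[0,0,0],"angular":[0,-1,0],"hand":0},{"xyz":[0,0,0],"angular":[0,-1,0],"hand":0},{"xyz":[0,0,0],"angular":[0,-1,0],"hand":0},{"xyz":[0,0,0],"angular":[0,-1,0],"hand":0},{"xyz":[0,0,0],"angular":[0,-1,0],"hand":0},{"xyz":[0,0,0],"angular":[0,-1,0],"hand":0},{"xyz":[0,0,0],"angular":[0,-1,0],"hand":0},{"xyz":[0,0,0],"angular":[0,-1,0],"hand":0}]'

```text
clock: 10.7
position: [0.4808, -0.0435, 0.2221]
tcp_rot: [[-0.982, -0.001, -0.189], [0.189, -0.0, -0.982], [0.001, -1.0, 0.0]]
force: [-0.1, -0.2, -4.4]
grip_width: 0.0126
```

```bash
python3 mv.py 0.541 -0.028 0.23 4.3
```

```text
t 10.7 p [ 0.4808 -0.0435  0.2221] yaw -100.87 dyaw 105.17 rotvec units [ 6.0000e-03 -2.1035e+01  7.0000e-03]
shift units now [-2.247 -0.317 -1.064]  after turn [-0.439 -0.315  2.447]
joints [ 18.2   2.6 -23.6  -0.  -63.9  60.9] F [-0.13 -0.21 -4.36] w 0.0126
```

Call:
carry_out --commands '[{"xyz":[0,0,0],"angular":[0,-1,0],"hand":0},{"xyz":[0,0,0],"angular":[0,-1,0],"hand":0},{"xyz":[0,0,0],"angular":[0,-1,0],"hand":0},{"xyz":[0,0,0],"angular":[0,-1,0],"hand":0},{"xyz":[0,0,0],"angular":[0,-1,0],"hand":0},{"xyz":[0,0,0],"angular":[0,-1,0],"hand":0},{"xyz":[0,0,0],"angular":[0,-1,0],"hand":0},{"xyz":[0,0,0],"angular":[0,-1,0],"hand":0},{"xyz":[0,0,0],"angular":[0,-1,0],"hand":0},{"xyz":[0,0,0],"angular":[0,-1,0],"hand":0},{"xyz":[0,0,0],"angular":[0,-1,0],"hand":0},{"xyz":[0,0,0],"angular":[0,-1,0],"hand":0}]'

```text
clock: 12.2
position: [0.4808, -0.0436, 0.2221]
tcp_rot: [[-0.654, -0.001, 0.756], [-0.756, -0.0, -0.654], [0.0, -1.0, -0.001]]
force: [-0.5, 0.6, -5.7]
grip_width: 0.0127
```

Call:
carry_out --commands '[{"xyz":[0,0,0],"angular":[0,-1,0],"hand":0},{"xyz":[0,0,0],"angular":[0,-1,0],"hand":0},{"xyz":[0,0,0],"angular":[0,-1,0],"hand":0},{"xyz":[0,0,0],"angular":[0,-1,0],"hand":0},{"xyz":[0,0,0],"angular":[0,-1,0],"hand":0},{"xyz":[0,0,0],"angular":[0,-1,0],"hand":0},{"xyz":[0,0,0],"angular":[0,-1,0],"hand":0},{"xyz":[0,0,0],"angular":[0,-1,0],"hand":0},{"xyz":[0,0,0],"angular":[0,-1,0],"hand":0},{"xyz":[-0.2,0,0.8],"angular":[0,0,0],"hand":0},{"xyz":[-0.2,0,0.9],"angular":[0,0,0],"hand":0},{"xyz":[-0.04,0,0.7],"angular":[0,0,0],"hand":0}]'

```text
clock: 13.7
position: [0.5415, -0.0282, 0.2221]
tcp_rot: [[0.068, -0.0, 0.998], [-0.998, -0.0, 0.068], [0.0, -1.0, -0.0]]
force: [-0.3, 0.3, -4.8]
grip_width: 0.0129
```

Call:
carry_out --commands '[{"xyz":[0,0,0],"angular":[0,0,0],"hand":0},{"xyz":[0,0,0],"angular":[0,0,0],"hand":0}]'

```text
clock: 13.95
position: [0.5399, -0.029, 0.222]
tcp_rot: [[0.068, -0.001, 0.998], [-0.998, -0.0, 0.068], [0.0, -1.0, -0.001]]
force: [-0.6, -1.0, -4.9]
grip_width: 0.0128
```

```bash
python3 mv.py 0.541 -0.028 0.145 4.3
cat > held.py <<'E'
import sys
from h import *
tag=sys.argv[1]
c=read_camera('top');cv2.imwrite(f'pics/top{tag}.png',c['image']);W=cloud(c);np.savez(f'top{tag}.npz',W=W,im=c['image'],z=c['z_map'])
s=read_camera('side');cv2.imwrite(f'pics/side{tag}.png',s['image']);Ws=cloud(s);np.savez(f'side{tag}.npz',W=Ws,im=s['image'],z=s['z_map'])
v=np.hstack([c['image'],s['image']]);cv2.imwrite(f'pics/both{tag}.png',cv2.resize(v,(800,300)))
E
python3 held.py 3
```

```text
t 13.95 p [ 0.5399 -0.029   0.222 ] yaw 3.89 dyaw 0.41 rotvec units [ 0.015 -0.082  0.002]
shift units now [-0.037  3.081  0.049]  after turn [-0.036  3.081  0.045]
joints [ 17.7   8.3 -17.   -0.  -64.7 166.2] F [-0.58 -1.04 -4.92] w 0.0128
```

View pics/both3.png

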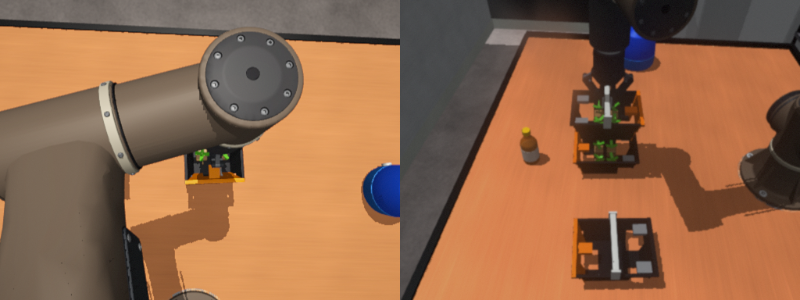

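The held bin is above the lower one, with its orange end toward the robot as it should be. Next I'll check its tilt and centring with the side and wrist depth.

Run:
```python
from h import *
o=get_obs();c=read_camera('wrist');cv2.imwrite('pics/wrist3.png',c['image']);W=cloud(c,o)
d=np.load('side3.npz')
hsv=cv2.cvtColor(c['image'],cv2.COLOR_BGR2HSV)
for n,W,hs in [('wrist',W,hsv),('side',d['W'],cv2.cvtColor(d['im'],cv2.COLOR_BGR2HSV))]:
    m=(W[...,2]>.205)&(W[...,2]<.235)&(abs(W[...,0]-.54)<.12)&(abs(W[...,1]+.028)<.1)
    P=W[m]
    r=cv2.minAreaRect((P[:,:2]*1000).astype(np.float32));print(n,len(P),r)
    for lo,hi in [(.43,.46),(.46,.5),(.5,.54),(.54,.58),(.58,.62),(.62,.66)]:
        q=P[(P[:,0]>lo)&(P[:,0]<hi)]
        if len(q)>5: print('  x',lo,len(q),np.percentile(q[:,2],[50,90,97]).round(4), q[:,1].min().round(3),q[:,1].max().round(3))
    b=(hs[...,1]<60)&(hs[...,2]>110)&(abs(W[...,2]-.245)<.015)&(abs(W[...,0]-.54)<.05)&(abs(W[...,1]+.028)<.1)
    if b.sum()>10: print('  bar',b.sum(),cv2.minAreaRect((W[b][:,:2]*1000).astype(np.float32)),np.percentile(W[b][:,2],[50,95]))
W=d['W'];m=(W[...,2]>.066)&(W[...,2]<.085)&(abs(W[...,0]-.54)<.12)&(abs(W[...,1]+.028)<.1);print('base side',cv2.minAreaRect((W[m][:,:2]*1000).astype(np.float32)))
```

```text
wrist 27703 ((539.7959594726562, -29.788665771484375), (192.78880310058594, 147.73597717285156), 3.6146433353424072)
  x 0.43 8071 [0.2201 0.2218 0.2222] -0.086 0.038
  x 0.46 4081 [0.2108 0.2205 0.2211] -0.106 0.04
  x 0.5 1396 [0.22   0.23   0.2338] -0.098 0.044
  x 0.54 1674 [0.2199 0.2266 0.2333] -0.097 0.046
  x 0.58 5104 [0.2105 0.2203 0.2209] -0.1 0.049
  x 0.62 7377 [0.2202 0.2217 0.2221] -0.073 0.049
  bar 7474 ((539.1676635742188, -12.816017150878906), (24.605697631835938, 114.13935852050781), 1.6977148056030273) [0.24821281 0.24926794]
side 1922 ((540.9934692382812, -29.134506225585938), (191.96299743652344, 152.4144287109375), 4.068394660949707)
  x 0.43 341 [0.2212 0.2229 0.2234] -0.109 0.039
  x 0.46 418 [0.2117 0.2208 0.2218] -0.111 0.041
  x 0.5 190 [0.2198 0.2316 0.234 ] -0.102 0.047
  x 0.54 156 [0.2195 0.2316 0.2334] -0.093 0.047
  x 0.58 439 [0.2113 0.2208 0.2219] -0.101 0.051
  x 0.62 378 [0.2207 0.2226 0.2232] -0.098 0.05
  bar 214 ((540.4595336914062, -27.49810028076172), (17.47694969177246, 145.05709838867188), 3.9402101039886475) [0.24898756 0.25049108]
base side ((539.4034423828125, -21.54901123046875), (192.1223907470703, 139.7801513671875), 4.651923179626465)
```

View pics/wrist3.png

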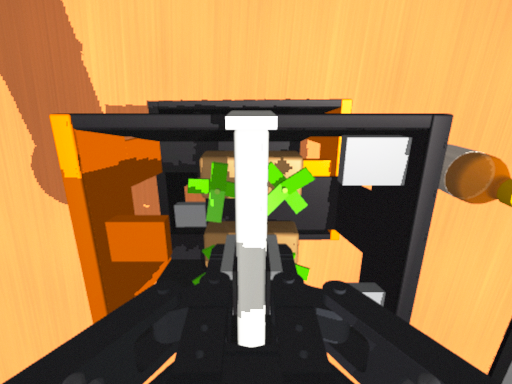

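The held bin is level, within about 2 mm of centre and parallel within 1°. It should seat at TCP z ≈ 0.1435, so I'll descend.

Call:
carry_out --commands '[{"xyz":[-0.04,0.3,0.04],"angular":[0,-0.08,0],"hand":0},{"xyz":[0,0.4,0],"angular":[0,0,0],"hand":0},{"xyz":[0,0.4,0],"angular":[0,0,0],"hand":0},{"xyz":[0,0.4,0],"angular":[0,0,0],"hand":0},{"xyz":[0,0.4,0],"angular":[0,0,0],"hand":0},{"xyz":[0,0.3,0],"angular":[0,0,0],"hand":0},{"xyz":[0,0.2,0],"angular":[0,0,0],"hand":0},{"xyz":[0,0.2,0],"angular":[0,0,0],"hand":0},{"xyz":[0,0.1,0],"angular":[0,0,0],"hand":0},{"xyz":[0,0.1,0],"angular":[0,0,0],"hand":0},{"xyz":[0,0,0],"angular":[0,0,0],"hand":0}]'

```text
clock: 15.48
position: [0.5411, -0.0279, 0.1525]
tcp_rot: [[0.075, -0.0, 0.997], [-0.997, -0.0, 0.075], [0.0, -1.0, -0.0]]
force: [-0.8, 0.1, -5.2]
grip_width: 0.0127
```

Call:
carry_out --commands '[{"xyz":[0,0.1,0],"angular":[0,0,0],"hand":0},{"xyz":[0,0.1,0],"angular":[0,0,0],"hand":0},{"xyz":[0,0.06,0],"angular":[0,0,0],"hand":0},{"xyz":[0,0,0],"angular":[0,0,0],"hand":0},{"xyz":[0,0,0],"angular":[0,0,0],"hand":0}]'

```text
clock: 16.1
position: [0.5413, -0.0279, 0.1461]
tcp_rot: [[0.075, 0.0, 0.997], [-0.997, -0.0, 0.075], [0.0, -1.0, 0.0]]
force: [1.1, 0.1, -5.1]
grip_width: 0.0128
```

Call:
carry_out --commands '[{"xyz":[0,0.06,0],"angular":[0,0,0],"hand":0},{"xyz":[0,0.04,0],"angular":[0,0,0],"hand":0},{"xyz":[0,0,0],"angular":[0,0,0],"hand":0},{"xyz":[0,0,0],"angular":[0,0,0],"hand":0}]'

```text
clock: 16.6
position: [0.5415, -0.0279, 0.1442]
tcp_rot: [[0.075, 0.001, 0.997], [-0.997, 0.0, 0.075], [0.0, -1.0, 0.001]]
force: [-2.1, 0.8, 4.3]
grip_width: 0.013
```

The force turned upward at z 0.144, which is the expected seat height. I'll check the side view before releasing.

```bash
python3 held.py 4
cat > chk.py <<'E'
import sys
from h import *
for f in sys.argv[1:]:
    d=np.load(f);W=d['W'];hs=cv2.cvtColor(d['im'],cv2.COLOR_BGR2HSV)
    A=(abs(W[...,0]-.54)<.13)&(abs(W[...,1]+.028)<.11)&(d['z']>0)
    m=A&(W[...,2]>.13)&(W[...,2]<.15);P=W[m];print(f,'rim',len(P),cv2.minAreaRect((P[:,:2]*1000).astype(np.float32)))
    for lo,hi in [(.43,.46),(.62,.66)]:
        q=P[(P[:,0]>lo)&(P[:,0]<hi)];print('  x',lo,len(q),np.percentile(q[:,2],[50,90]).round(4) if len(q) else '')
    for s in (-1,1):
        q=P[(P[:,1]+.028)*s>.06];print('  y',s,len(q),np.percentile(q[:,2],[50,90]).round(4) if len(q) else '')
    b=A&(hs[...,1]<60)&(hs[...,2]>110)&(abs(W[...,2]-.17)<.012)
    if b.sum()>10: print('  bar',b.sum(),cv2.minAreaRect((W[b][:,:2]*1000).astype(np.float32)),np.percentile(W[b][:,2],[50,95]))
    m=A&(W[...,2]>.066)&(W[...,2]<.0815);print('  base',m.sum(),cv2.minAreaRect((W[m][:,:2]*1000).astype(np.float32)))
    o=A&(W[...,2]>.13)&(hs[...,0]>8)&(hs[...,0]<28)&(hs[...,1]>150)&(hs[...,2]>100);print('  orange top',o.sum(),np.median(W[o],0) if o.any() else '')
E
python3 chk.py side4.npz
```

```text
side4.npz rim 1478 ((542.5076293945312, -28.16089630126953), (191.81817626953125, 150.03915405273438), 4.26250696182251)
  x 0.43 280 [0.1432 0.1452]
  x 0.62 357 [0.1426 0.1447]
  y -1 205 [0.1405 0.1445]
  y 1 415 [0.1422 0.1445]
  bar 204 ((543.2546997070312, -13.923137664794922), (18.598243713378906, 121.06796264648438), 5.980210304260254) [0.1707346  0.17239281]
  base 997 ((539.4046020507812, -26.37139129638672), (192.45245361328125, 148.89627075195312), 4.4724626541137695)
  orange top 455 [ 0.4619967  -0.02741158  0.14329618]
```

View pics/side4.png

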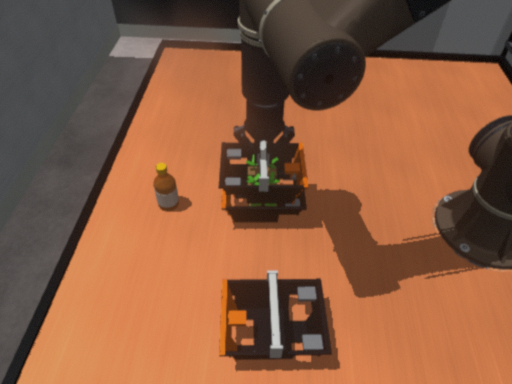

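The upper bin is level, with its rim at about 0.143 against 0.142 when seated, and its orange end is over the plain end. Releasing now.

Call:
carry_out --commands '[{"xyz":[0,0,0],"angular":[0,0,0],"hand":20},{"xyz":[0,0,0],"angular":[0,0,0],"hand":30},{"xyz":[0,0,0],"angular":[0,0,0],"hand":50},{"xyz":[0,0,0],"angular":[0,0,0],"hand":60},{"xyz":[0,0,0],"angular":[0,0,0],"hand":60},{"xyz":[0,0,0],"angular":[0,0,0],"hand":60}]'

```text
clock: 17.45
position: [0.5412, -0.0279, 0.1435]
tcp_rot: [[0.075, 0.0, 0.997], [-0.997, -0.0, 0.075], [0.0, -1.0, -0.0]]
force: [0.8, 0.2, -0.9]
grip_width: 0.0597
```

Call:
carry_out --commands '[{"xyz":[0,-0.3,0],"angular":[0,0,0],"hand":60},{"xyz":[0,-0.6,0],"angular":[0,0,0],"hand":60},{"xyz":[0,-0.8,0],"angular":[0,0,0],"hand":60},{"xyz":[0,-0.8,0],"angular":[0,0,0],"hand":60},{"xyz":[0,-0.8,0],"angular":[0,0,0],"hand":60},{"xyz":[0,-0.8,0],"angular":[0,0,0],"hand":60},{"xyz":[0,-0.8,0],"angular":[0,0,0],"hand":60},{"xyz":[0,0,0],"angular":[0,0,0],"hand":60}]'

```text
clock: 18.45
position: [0.5422, -0.0278, 0.2688]
tcp_rot: [[0.075, 0.004, 0.997], [-0.997, 0.001, 0.075], [-0.0, -1.0, 0.004]]
force: [0.1, 0.6, 0.1]
grip_width: 0.0601
```

```bash
python3 - <<'E'
from h import *
o=get_obs();c=read_camera('wrist');np.savez('wrist5.npz',W=cloud(c,o),im=c['image'],z=c['z_map']);cv2.imwrite('pics/wrist5.png',c['image']);print(o['clock'],o['position'],o['grip_width'])
E
python3 held.py 5;python3 chk.py side5.npz wrist5.npz; cp pics/side5.png pics/s5.png
```

```text
18.45 [ 0.5421887  -0.02781739  0.26884117] 0.06009563836725947
side5.npz rim 1711 ((542.7514038085938, -28.11705780029297), (191.7928466796875, 150.71646118164062), 4.6400251388549805)
  x 0.43 275 [0.1434 0.1451]
  x 0.62 348 [0.1428 0.145 ]
  y -1 454 [0.1394 0.1439]
  y 1 410 [0.1424 0.1445]
  bar 270 ((541.6206665039062, -29.416549682617188), (18.80463981628418, 151.76589965820312), 3.4897537231445312) [0.17078905 0.17253208]
  base 979 ((539.6353759765625, -25.642784118652344), (192.0775909423828, 148.8106689453125), 4.686668872833252)
  orange top 480 [ 0.46244042 -0.02644897  0.14368583]
wrist5.npz rim 10840 ((542.009033203125, -29.423324584960938), (192.67413330078125, 147.09317016601562), 4.328629016876221)
  x 0.43 2345 [0.1426 0.1438]
  x 0.62 2689 [0.1423 0.1437]
  y -1 1806 [0.1407 0.143 ]
  y 1 2344 [0.1418 0.1431]
  bar 2672 ((541.83056640625, -29.597274780273438), (18.95374870300293, 149.36610412597656), 4.2723388671875) [0.17002033 0.17110908]
  base 4497 ((539.2877807617188, -26.95672607421875), (190.2459716796875, 145.51437377929688), 4.346594333648682)
  orange top 3625 [ 0.45929696 -0.02620963  0.14267941]
```

View pics/side5.png

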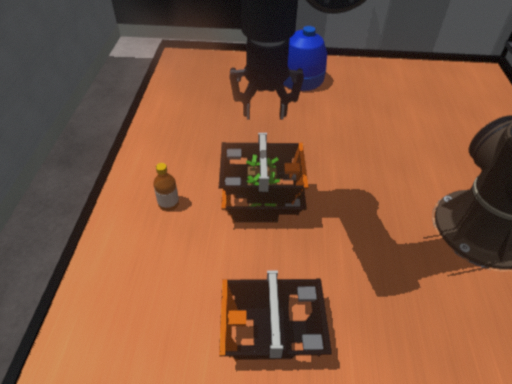

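View pics/wrist5.png

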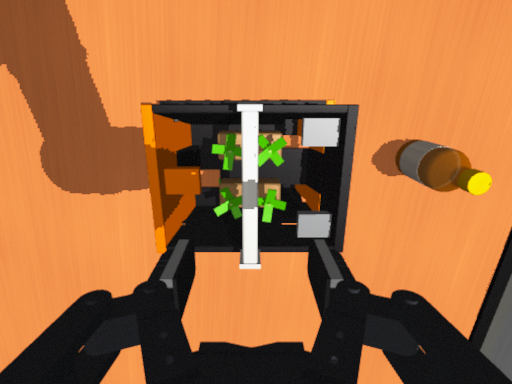

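The upper bin is stacked level (rim at 0.1425 at both ends), the bar is free of the gripper, and the orange end is over the plain end. Handing in.

```bash
python3 -c "
from workcell import *
print(hand_in())"
```

```text
the job is handed in; nothing more can be done
None
```

The seedling bin is stacked on the bin without a bar, turned half round so its orange end is over the other's plain end. I handed the job in at about 18.6 s; `hand_in()` gives no verdict, so the result rests on my own checks.

I gripped the bar across its width, carried the bin over, turned it about 197° and lowered it until the force showed it was resting on the ledges. Then I opened the fingers and moved the gripper clear.

| Check | Last reading | Limit |
|---|---|---|
| Upper rim height | 0.142–0.143 m (seated: 0.142) | – |
| Bar centre height | about 0.163 m (top of bar at 0.170) | 0.153–0.173 m |
| Level | rim ends equal within 1 mm | 6° |
| Bar from lower bin's centre | about 2–4 mm | 22 mm |
| Parallel | within about 1° | 11° |
| Lower bin moved | about 1–2 mm, within measuring error | 40 mm |

- **Bar height:** the side camera read the stack about 1 mm higher than the wrist camera, which is within the calibration.
- **Lower bin's position:** it is partly hidden under the upper bin, so the last readings of it are less certain than the first one.
- **Empty bin:** nothing came near it and it looks unmoved in the side pictures. I did not measure its position again at the end.

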